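# Back off the knurled chamber cap by counted turns

### The arm

A 6-joint arm with a two-finger parallel gripper is mounted at the origin on a cart in front of the work surface, level with it; the furniture and walls round the work are solid. World frame = base frame: x ahead of the robot, y to its left, z up, the work surface at z = 0. Lengths are in m, angles in rad, forces in N, time in s.
With the tool pointing down it reaches from about 0.35 to 0.85 m from the base axis. Payload 8.1 kg.
Tool frame: the origin (TCP) lies at the centre of the arm's flange, where the gripper is bolted on; the fingertips stand 186 mm ahead of it and the grasp point (between the pads) lies 167 mm ahead of it; z points along the fingers, y is the line along which they close (so a half turn about z gives the same grasp; the last joint's range is limited). The gripper opens to 93 mm and grips with 3 to 60 N. Pads are 15 mm wide; open, the fingers measure 128 mm over their backs; the gripper's body (75 mm by 188 mm) begins 65 mm behind the grasp point.
Start: joints at [1.178, 0.13, 1.488, -0, 1.523, -0.085], TCP at [0.182, 0.572, 0.405] pointing down, gripper open.
Joint ranges: [-2.96, 2.96], [-0.89, 2.26], [0.02, 2.5], [-1.34, 4.48], [0, 2.73], [-2.66, 2.66]. Speed limits (rad/s): [2.39, 2.39, 2.79, 3.14, 3.14, 3.14].

### API

Orientations are given as a rotation vector (axis times angle).
In Python, from plant import read_state, read_camera, camera_params, robot gives the robot as it stands.
- The arm moves only by the tool carry_out, never from a script. Its argument "targets" is a list of rows, each an object of numbers: "hand": the opening in per cent of the stroke, from 0 (shut) to 100 (fully open); "x", "y", "z": the shift along the tool's x, y, z in m; "ax", "ay", "az": the turn, a rotation vector about the tool's x, y, z in rad. In form: [{"hand": .., "x": .., "y": .., "z": .., "ax": .., "ay": .., "az": ..}, ...]. A call has 1 to 8 rows; each row is the pose to reach, as a shift and turn from the pose commanded when the call began, along the tool's axes at that moment; what a row does not reach only later rows make up. A row lasts 1/8 s, in which the tool goes at most 62.5 mm and 10.7 degrees, less where a joint would pass 70% of its speed; a pose out of reach is approached as far as the arm can. A call with a gripper value outside its range is refused whole. The fingers move at their own pace and stop on an object; "newtons" is the grip in N (left out, the last holds). Time passes only in rows, so rows that repeat a pose let the fingers close. It gives the time, the measured TCP pose, the force, the opening and the grip force at its end, in the units of the state.
- read_state(): the state, without advancing time (a new reading comes with each control period).
- read_camera(name): name is "scene" or "top"; returns (picture, depth): 420x560x3 uint8, blue, green, red; 420x560 float32, m along the optical axis (not along the pixel's ray), 0 where there is no reading.
- camera_params(name): a dict with "fx", "fy", "cx", "cy" (pixels), "k1" (the pictures are not rectified: a ray, as slopes to the right and down, at radius r is drawn at 1 + k1 r^2 times it, then the intrinsics apply), "position" and "rotation" of the camera in the world. Camera axes: x right, y up, looking along -z (the intrinsics and any distortion apply to the point x, -y, -z); pixel columns grow to the right and rows downward; lengths in m; the calibration is good to about 2 mm. A picture is of the moment at which its call begins. camera_params takes no time and is no camera call.
- robot.close_job(): hands the job in; it is judged then, once.
The state is a dict: "t": time; "q": joint angles; "dq": joint speeds; "joint_torque": joint torques, N m; "tool_pos": TCP position; "orientation": TCP orientation; "force": force on the tool from outside, world axes, zero at the start; "wrist_torque": the same for the moment, N m; "opening": finger opening in m; "gripper_force": force on a finger pad.
Only numpy, scipy, OpenCV 4.12 (cv2) and the standard library are available. Lean on these libraries where they do the work, as an engineer would, in place of code of your own. Each camera call takes 0.05 s, during which the arm holds its last target. There are 200 camera calls.

### The job

Loosen the big knurled cap of the leak-test chamber by rolling a fingertip along its rim, without gripping anything: turn it anticlockwise (seen from above) until the dark index bar on the cap first comes to the bright pointer block on the flange, then go on for exactly two more full turns and stop with the bar at the pointer again. Leave the tin, the small test plug and the module beside it where they are, neither pushed nor lifted.

Things in the scene. Friction and masses are not known exactly. Their poses are not given: they have to be found in the camera images.
- chamber: The fixed leak-test chamber: a round dark steel flange 148 mm across and 12 mm thick (four low bolt heads on it up to z 16 mm), a neck 80 mm across, and on top the knurled cap. Origin: centre of the underside, on the cap's axis, z up. Its -x axis points to the pointer block. It is screwed down and does not move.
- cap_axis (a point): Point on the cap's axis at its top rim, 66 mm above the bench. The cap is an aluminium disc 102 mm across over its 36 upright ribs (2 mm deep, from 41 to 65 mm above the bench), too wide to grip. Its rubber bush lets it give sideways up to 6 mm at 1.5 N per mm and centres it again. It does not rise; turning takes about 1 N at the rim and it stays where left.
- pointer (a point): Top of the fixed aluminium pointer block on the flange (20 mm radially, 12 mm wide, its top 28 mm above the bench), 64 mm from the cap's axis; it stays below and outside the cap, so a fingertip held more than 32 mm above the bench passes over it.
- cap_mark (a point): Centre of the dark index bar let into the cap's top face (26 mm long radially, 10 mm wide, flush), 33 mm from the cap's axis. It goes round with the cap. The bar is at the pointer when both lie in the same direction from the axis.
- cap (a joint): Turn of the cap in rad, growing anticlockwise seen from above (loosening). 0 when the index bar is at the pointer for the first time; it starts between -1.2 and -0.4. 6.283 is one full turn past that, 12.566 two. No stop near there: it can be turned too far.
- seal_tin: Loose round white tin with lid, 66 mm across, 30 mm high, on the robot's side of the chamber; leave alone. Origin: centre of the underside.
- leak_plug: Loose small ribbed brass-coloured test plug, 27 mm across, 26 mm high, to the right of the chamber; leave alone. Origin: centre of the underside.
- module: Loose small white module with a dark glass top, 23 x 38 x 9 mm, to the right of the chamber and further from the robot; leave alone. Origin: centre of the underside.

How it is judged:
By the outcome, as a careful person would: the job done as asked, in the order asked, and still so for the second after the job is handed in, with the robot touching nothing.
It also fails if it takes over 72 s, if anything falls off the work surface, if the arm or the gripper's body presses on something with over 40 N, if the wrist force passes 120 N, or if a joint passes its speed limit or range.

## Working session

There is one attempt and no reset: what is moved stays moved. The work goes in short steps, Python scripts to look and compute and a tool call to move; the robot and the scene stay as the last step left them, time stands still between calls to the robot, and variables do not carry over. Pictures are saved under pics/ and viewed, at most 10 in all, crops included, and the job is handed in when it is done.

Besides the shell and the picture viewer there is one more tool, called after ">>>" in YAML: its name, and indented under it one key for each argument. carry_out: Moves the arm, as the interface text tells. Its arguments: {"type":"object","properties":{"targets":{"type":"array","items":{"type":"object","properties":{"hand":{"type":"number"},"x":{"type":"number"},"y":{"type":"number"},"z":{"type":"number"},"ax":{"type":"number"},"ay":{"type":"number"},"az":{"type":"number"}}}},"newtons":{"type":"number"}},"required":["targets"]}

```bash
mkdir -p pics; ls
python3 - <<'E'
from plant import *
import cv2
s=read_state();print(s)
for n in("scene","top"):
    im,d=read_camera(n);cv2.imwrite(f"pics/{n}0.png",im);print(n,camera_params(n))
E
```

```text
pics
{'t': 0.0, 'q': array([ 1.17758923e+00,  1.31147651e-01,  1.48930724e+00,  6.03711498e-06,
        1.52299861e+00, -8.54046967e-02]), 'dq': array([ 0.00078789, -0.00214109, -0.00125502, -0.00063733,  0.00046116,
       -0.00157243]), 'joint_torque': array([ 3.22565238e-04, -5.59838498e+01, -4.91771185e+01,  7.68635818e-02,
        3.55699821e-02, -1.70214980e-04]), 'tool_pos': array([0.18166759, 0.57158612, 0.40367985]), 'orientation': array([-4.81520240e-01, -3.10401782e+00,  2.83707022e-03]), 'force': array([ 0.08612404, -0.20437341,  0.2074703 ]), 'wrist_torque': array([ 0.03369967, -0.02036273, -0.0471074 ]), 'gripper_force': 0.0, 'opening': 0.09273195331868822}
scene {'fx': 443.6296015533242, 'fy': 443.6296015533242, 'cx': 279.5194505937987, 'cy': 208.1700040750913, 'k1': -0.012745713109556231, 'position': array([-0.15769802, -0.80015453,  0.46332227]), 'rotation': array([ 1.02059115, -0.50076361, -0.77672077])}
top {'fx': 453.795177580528, 'fy': 453.795177580528, 'cx': 291.75236919549224, 'cy': 208.87662277021568, 'k1': 0.0031338094276220064, 'position': array([ 0.32465885, -0.31235526,  0.89835041]), 'rotation': array([ 0.11219579, -0.12738108, -1.54822598])}
```

View pics/top0.png

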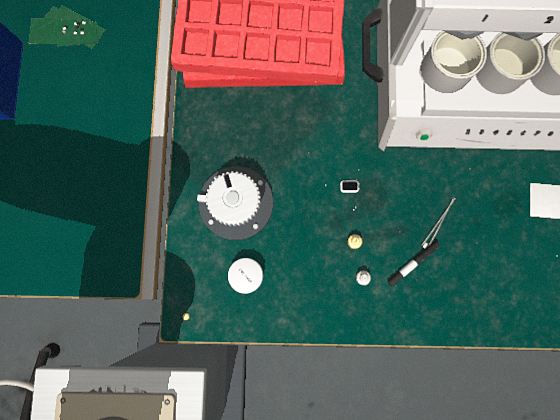

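View pics/scene0.png

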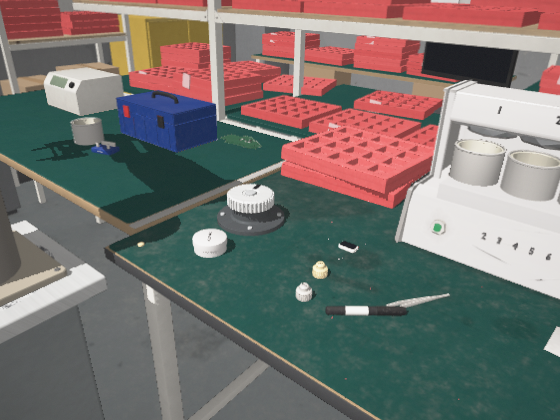

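The top view shows the cap at about (232,198), the dark bar at (228,181) and the pointer at (203,198). The tin is at (245,275), the plug at (355,241) and the module at (349,186). In the scene view the cap is at (250,198). Next I measure these positions.

```bash
cat > h.py <<'E'
from plant import *
import cv2, numpy as np
from scipy.spatial.transform import Rotation as R
def ray(n,uv,z):
    p=camera_params(n); d=np.array([(uv[0]-p["cx"])/p["fx"],(uv[1]-p["cy"])/p["fy"]]); u=d.copy()
    for _ in range(5): u=d/(1+p["k1"]*(u@u))
    w=R.from_rotvec(p["rotation"]).apply([u[0],-u[1],-1]); o=p["position"]
    return o+w*(z-o[2])/w[2]
def proj(n,P):
    p=camera_params(n); c=R.from_rotvec(p["rotation"]).inv().apply(np.array(P)-p["position"])
    u=np.array([c[0],-c[1]])/-c[2]; u=u*(1+p["k1"]*(u@u)); return np.array([p["cx"]+p["fx"]*u[0],p["cy"]+p["fy"]*u[1]])
E
python3 - <<'E'
from h import *
im,d=read_camera("top"); g=cv2.cvtColor(im,cv2.COLOR_BGR2GRAY)
c=im[130:310,180:380]; cv2.imwrite("pics/crop0.png",cv2.resize(c[15:125,:100],None,fx=5,fy=5,interpolation=cv2.INTER_NEAREST))
for thr in(130,160,190):
  m=(c.min(2)>thr).astype(np.uint8)
  n,l,st,ce=cv2.connectedComponentsWithStats(m)
  for i in range(1,n):
    if st[i,4]>60:
        uv=ce[i]+[180,130]; print(thr,st[i]+[180,130,0,0,0],uv.round(1),[ray("top",uv,z).round(4)[:2] for z in(.066,.03)], d[int(uv[1]),int(uv[0])])
print(R.from_rotvec(read_state()["orientation"]).as_matrix().round(3))
E
```

```text
130 [ 197  171   63   55 2266] [231.7 198.8] [array([ 0.4698, -0.2073]), array([ 0.476 , -0.2028])] 0.8411268
130 [340 180  20  13  98] [348.9 187.5] [array([ 0.4957, -0.4255]), array([ 0.5031, -0.4304])] 0.90768725
130 [348 236  14  12 113] [354.8 242.3] [array([ 0.3933, -0.4362]), array([ 0.3962, -0.4415])] 0.8777839
130 [228 258  35  36 982] [244.9 275.4] [array([ 0.3294, -0.2365]), array([ 0.3296, -0.2333])] 0.8592145
130 [356 271  15  14 144] [363.  278.3] [array([ 0.3282, -0.4511]), array([ 0.3283, -0.457 ])] 0.8652248
160 [ 197  171   63   55 2197] [231.6 198.8] [array([ 0.4698, -0.2071]), array([ 0.4761, -0.2025])] 0.8411268
160 [340 181  19  12  65] [347.8 189.4] [array([ 0.4919, -0.4234]), array([ 0.4992, -0.4282])] 0.9069106
160 [349 237  12  11  82] [354.5 242.8] [array([ 0.3923, -0.4356]), array([ 0.3952, -0.441 ])] 0.8777839
160 [228 258  35  36 968] [244.8 275.4] [array([ 0.3294, -0.2364]), array([ 0.3296, -0.2331])] 0.8592145
160 [357 272  13  13 121] [363.1 278.8] [array([ 0.3273, -0.4511]), array([ 0.3274, -0.4571])] 0.8652248
190 [ 197  172   63   53 2103] [231.7 198.8] [array([ 0.4698, -0.2072]), array([ 0.4761, -0.2026])] 0.8411268
190 [228 258  34  36 936] [244.7 275.4] [array([ 0.3293, -0.2362]), array([ 0.3295, -0.2329])] 0.8592145
190 [357 272  13  13 108] [363. 279.] [array([ 0.3268, -0.451 ]), array([ 0.3269, -0.457 ])] 0.862738
[[-0.953  0.303 -0.001]
 [ 0.303  0.953 -0.001]
 [ 0.    -0.001 -1.   ]]
```

View pics/crop0.png

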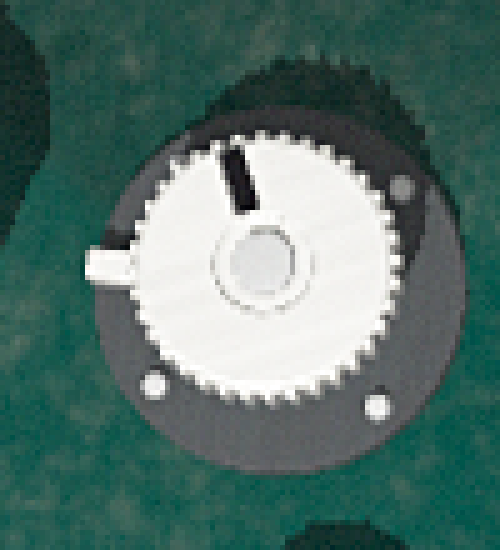

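The crop shows the cap centred near pixel (233,198), the bar centre near (227.6,181), the pointer's outer end near (197,198) and the flange near (236,202.7).

```bash
cat >> h.py <<'E'
def measure(verbose=True, C=None):
    im,d=read_camera("top"); 
    m=((im.min(2)>130)*255).astype(np.uint8); m=cv2.morphologyEx(m,cv2.MORPH_OPEN,np.ones((11,11),np.uint8))
    win=np.zeros_like(m); win[150:245,185:285]=1; m*=win
    cs,_=cv2.findContours(m,cv2.RETR_EXTERNAL,cv2.CHAIN_APPROX_NONE); k=max(cs,key=cv2.contourArea)[:,0]
    W=np.array([ray("top",q,.066)[:2] for q in k]); (c,r)=cv2.minEnclosingCircle((W*1000).astype(np.float32)); c=np.array(c)/1000
    if C is not None: c=np.array(C)
    g=im.max(2); pts=[]
    for v in range(150,245):
        for u in range(185,285):
            if g[v,u]<90:
                P=ray("top",(u,v),.066)[:2]
                if .018<np.hypot(*(P-c))<.0455: pts.append(P)
    pts=np.array(pts); b=pts.mean(0) if len(pts) else np.full(2,np.nan); return c,r,b,len(pts),im
E
python3 - <<'E'
from h import *
c,r,b,n,im=measure(); print(c,r,b,n,np.hypot(*(b-c)),np.degrees(np.arctan2(*(b-c)[::-1])))
# cap by extents, flange, pointer
for uv,z in(((233.2,198.4),.066),((236.2,202.7),.012),((232.6,197.4),.066)): print(uv,ray("top",uv,z))
m=((im.min(2)>170)*255).astype(np.uint8); 
for a,bb in((197,190),):
  rows=[(v,[u for u in range(194,206) if m[v,u]]) for v in range(190,208)]
  print(rows)
for z in(.028,):
  P=ray("top",(197.2,198.3),z); print("ptr outer",P, np.hypot(*(P[:2]-c)),np.degrees(np.arctan2(*(P[:2]-c)[::-1])))
# scene check
print(proj("scene",[*c,.066]),proj("scene",[*b,.066]))
E
```

```text
Traceback (most recent call last):
  File "h.py", line 23, in measure
    P=ray("top",(u,v),.066)[:2]
      ~~~^^^^^^^^^^^^^^^^^^
  File "h.py", line 5, in ray
    p=camera_params(n); d=np.array([(uv[0]-p["cx"])/p["fx"],(uv[1]-p["cy"])/p["fy"]]); u=d.copy()
ValueError: time passes only in moves, steps and waits
```

```bash
sed -i 's/^def ray/CP={n:camera_params(n) for n in("top","scene")}\ndef ray/; s/p=camera_params(n)/p=CP[n]/' h.py
python3 - <<'E'
from h import *
c,r,b,n,im=measure(); print(c,r,b,n,np.hypot(*(b-c)),np.degrees(np.arctan2(*(b-c)[::-1])))
for uv,z in(((233.2,198.4),.066),((236.2,202.7),.012),((232.6,197.4),.066)): print(uv,ray("top",uv,z))
m=((im.min(2)>170)*255).astype(np.uint8)
print([(v,[u for u in range(194,206) if m[v,u]]) for v in range(192,206)])
P=ray("top",(197.2,198.3),.028); print("ptr outer",P, np.hypot(*(P[:2]-c)),np.degrees(np.arctan2(*(P[:2]-c)[::-1])))
print(proj("scene",[*c,.066]),proj("scene",[*b,.066]))
E
```

```text
[ 0.47092529 -0.2089079 ] 51.01981735229492 [ 0.50357045 -0.19796788] 49 0.03442949971915021 18.52698292659078
(233.2, 198.4) [ 0.47055983 -0.21001021  0.066     ]
(236.2, 202.7) [ 0.47151614 -0.20962161  0.012     ]
(232.6, 197.4) [ 0.47242503 -0.20882409  0.066     ]
[(192, []), (193, []), (194, []), (195, [198, 199, 200, 201, 202, 203, 204, 205]), (196, [197, 198, 199, 200, 201, 202, 203, 204, 205]), (197, [197, 198, 199, 200, 201, 202, 203, 204, 205]), (198, [197, 198, 199, 200, 201, 202, 203, 204, 205]), (199, [197, 198, 199, 200, 201, 202, 203, 204, 205]), (200, [197, 198, 199, 200, 201, 202, 203, 204, 205]), (201, [200, 201, 202, 203, 204, 205]), (202, []), (203, []), (204, []), (205, [])]
ptr outer [ 0.47599221 -0.13550969  0.028     ] 0.07357289473120865 86.05094798303847
[249.71798036 192.50102722] [256.20325078 186.4907969 ]
```

>>> carry_out:
  targets:
    - {"hand":0,"x":-0.055,"y":-0.038,"z":0,"ax":0,"ay":0,"az":-0.05}
    - {"hand":0,"x":-0.11,"y":-0.076,"z":0,"ax":0,"ay":0,"az":-0.1}
    - {"hand":0,"x":-0.165,"y":-0.114,"z":0,"ax":0,"ay":0,"az":-0.15}
    - {"hand":0,"x":-0.22,"y":-0.152,"z":0,"ax":0,"ay":0,"az":-0.2}
    - {"hand":0,"x":-0.275,"y":-0.19,"z":0,"ax":0,"ay":0,"az":-0.25}
    - {"hand":0,"x":-0.33,"y":-0.228,"z":0,"ax":0,"ay":0,"az":-0.3}
    - {"hand":0,"x":-0.387,"y":-0.267,"z":0,"ax":0,"ay":0,"az":-0.308}
    - {"hand":0,"x":-0.387,"y":-0.267,"z":0,"ax":0,"ay":0,"az":-0.308}
  newtons: 10

```text
t: 1.25
tool_pos: [0.471, 0.1975, 0.4048]
orientation: [0.003, 3.141, -0.001]
force: [-0.6, -0.1, -0.7]
opening: 0.0175
gripper_force: 0.0
```

Run:
```python
from h import *
c=np.array([.4712,-.2094])
for q in((155,386),(377,407),(402,187)):
    P=ray("top",(q[0]/5+180-.4,q[1]/5+145-.4),.016)[:2]-c; print(np.hypot(*P),np.degrees(np.arctan2(*P[::-1])))
s=read_state(); print(s["t"],s["tool_pos"],R.from_rotvec(s["orientation"]).as_matrix().round(3),s["q"],s["opening"],s["force"])
```

```text
0.061870873513933874 129.30877078390492
0.06016255748496916 -139.49546428926996
0.06265408769216217 -47.626676986423625
1.25 [0.47102619 0.19751379 0.40477187] [[-1.     0.002  0.   ]
 [ 0.002  1.    -0.   ]
 [-0.    -0.    -1.   ]] [ 2.96826694e-01 -1.12843356e-01  1.73280676e+00 -4.85018429e-04
  1.52133357e+00 -1.27176427e+00] 0.01750277329199691 [-0.55395296 -0.05521036 -0.67759971]
```

>>> carry_out:
  targets:
    - {"hand":0,"y":-0.06}
    - {"hand":0,"y":-0.12}
    - {"hand":0,"y":-0.18}
    - {"hand":0,"y":-0.24}
    - {"hand":0,"y":-0.3}
    - {"hand":0,"y":-0.36}
    - {"hand":0,"y":-0.42}
    - {"hand":0,"y":-0.48}

```text
schema error: expected keys hand, x, y, z, ax, ay, az
```

>>> carry_out:
  targets:
    - {"hand":0,"y":-0.017,"z":0.04}
    - {"hand":0,"y":-0.017,"z":0.09}
    - {"hand":0,"y":-0.017,"z":0.135}
    - {"hand":0,"y":-0.017,"z":0.16}
    - {"hand":0,"y":-0.017,"z":0.172}
    - {"hand":0,"y":-0.017,"z":0.172}
    - {"hand":0,"y":-0.017,"z":0.172}

```text
schema error: expected keys hand, x, y, z, ax, ay, az
```

Run:
```python
from h import *
s=read_state(); print(s["t"],s["tool_pos"],R.from_rotvec(s["orientation"]).as_matrix().round(3),s["opening"],s["force"])
im,_=read_camera("scene"); cv2.imwrite("pics/s1.png",cv2.resize(im[80:280,160:400],None,fx=3,fy=3)[:600])
```

```text
1.25 [0.47102619 0.19751379 0.40477187] [[-1.     0.002  0.   ]
 [ 0.002  1.    -0.   ]
 [-0.    -0.    -1.   ]] 0.01750277329199691 [-0.55395296 -0.05521036 -0.67759971]
```

View pics/s1.png

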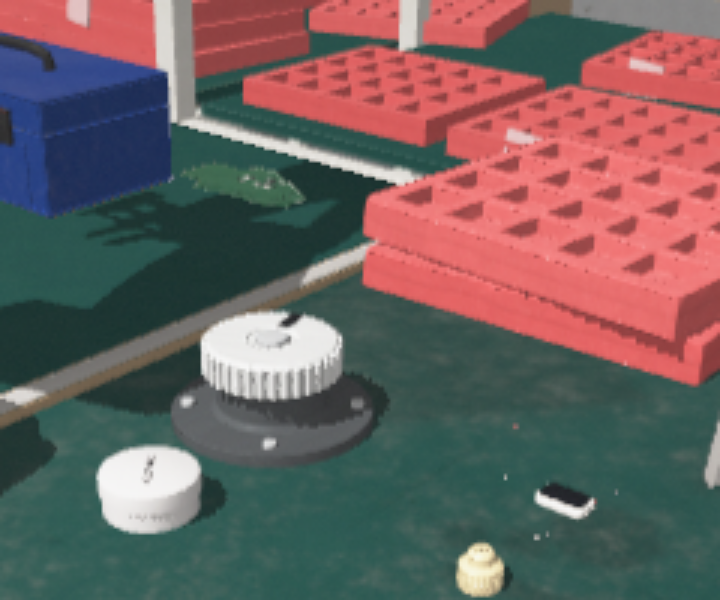

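The moves were refused because every key is required. The picture shows the untouched scene: cap at crop (272,345), tin at (150,487), plug at (480,570) and module at (565,500).

>>> carry_out:
  targets:
    - {"hand":0,"x":0,"y":-0.06,"z":0,"ax":0,"ay":0,"az":0}
    - {"hand":0,"x":0,"y":-0.12,"z":0,"ax":0,"ay":0,"az":0}
    - {"hand":0,"x":0,"y":-0.18,"z":0,"ax":0,"ay":0,"az":0}
    - {"hand":0,"x":0,"y":-0.24,"z":0,"ax":0,"ay":0,"az":0}
    - {"hand":0,"x":0,"y":-0.3,"z":0,"ax":0,"ay":0,"az":0}
    - {"hand":0,"x":0,"y":-0.36,"z":0,"ax":0,"ay":0,"az":0}
    - {"hand":0,"x":0,"y":-0.42,"z":0,"ax":0,"ay":0,"az":0}
    - {"hand":0,"x":0,"y":-0.48,"z":0,"ax":0,"ay":0,"az":0}

```text
t: 2.3
tool_pos: [0.4695, -0.2816, 0.4048]
orientation: [-0.0, 3.141, -0.0]
force: [1.8, 0.0, 0.7]
opening: 0.0005
gripper_force: 0.0
```

>>> carry_out:
  targets:
    - {"hand":0,"x":0,"y":-0.017,"z":0.04,"ax":0,"ay":0,"az":0}
    - {"hand":0,"x":0,"y":-0.017,"z":0.09,"ax":0,"ay":0,"az":0}
    - {"hand":0,"x":0,"y":-0.017,"z":0.135,"ax":0,"ay":0,"az":0}
    - {"hand":0,"x":0,"y":-0.017,"z":0.16,"ax":0,"ay":0,"az":0}
    - {"hand":0,"x":0,"y":-0.017,"z":0.172,"ax":0,"ay":0,"az":0}
    - {"hand":0,"x":0,"y":-0.017,"z":0.172,"ax":0,"ay":0,"az":0}
    - {"hand":0,"x":0,"y":-0.017,"z":0.172,"ax":0,"ay":0,"az":0}

```text
t: 3.18
tool_pos: [0.4704, -0.2973, 0.2344]
orientation: [-0.001, 3.14, -0.002]
force: [-0.7, -0.7, 0.6]
opening: 0.0006
gripper_force: 0.0
```

Run:
```python
from h import *
s=read_state(); print(s["t"],s["tool_pos"],R.from_rotvec(s["orientation"]).as_matrix().round(3),s["opening"],s["force"])
im,_=read_camera("scene"); cv2.imwrite("pics/s2.png",cv2.resize(im[80:280,160:400],None,fx=3,fy=3)[:600])
```

```text
3.175 [ 0.47044472 -0.29726098  0.23435803] [[-1.    -0.     0.002]
 [-0.     1.    -0.002]
 [-0.002 -0.002 -1.   ]] 0.0006167378668342908 [-0.71066171 -0.66779761  0.61207948]
```

View pics/s2.png

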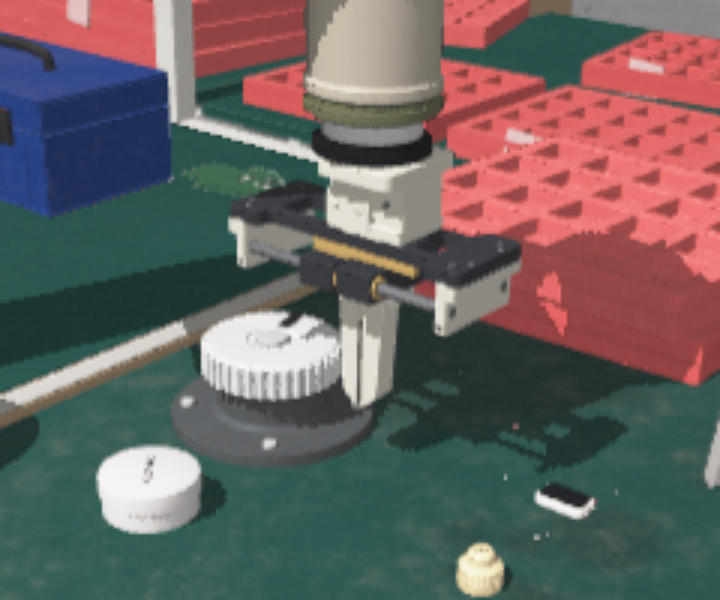

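Fingers are shut beside the rim at crop (370,350), clear of the flange. I press in now.

>>> carry_out:
  targets:
    - {"hand":0,"x":0,"y":0.015,"z":0,"ax":0,"ay":0,"az":0}
    - {"hand":0,"x":0,"y":0.02,"z":0,"ax":0,"ay":0,"az":0}
    - {"hand":0,"x":0,"y":0.023,"z":0,"ax":0,"ay":0,"az":0}
    - {"hand":0,"x":0,"y":0.023,"z":0,"ax":0,"ay":0,"az":0}
    - {"hand":0,"x":0,"y":0.023,"z":0,"ax":0,"ay":0,"az":0}

```text
t: 3.85
tool_pos: [0.4698, -0.274, 0.2328]
orientation: [-0.0, 3.141, -0.0]
force: [0.2, -0.9, 0.0]
opening: 0.0007
gripper_force: 0.1
```

Run:
```python
from h import *
s=read_state(); print(s["tool_pos"],s["force"],s["wrist_torque"])
c,r,b,n,im=measure(C=(.4712,-.2094)); print(b,n,np.degrees(np.arctan2(*(b-c)[::-1])))
```

```text
[ 0.4698033  -0.27399754  0.23284832] [ 2.29291754e-01 -9.15737823e-01  5.65233296e-04] [-0.04627411  0.00046556  0.00383122]
[ 0.47893726 -0.19049121] 564 67.746179352857
```

>>> carry_out:
  targets:
    - {"hand":0,"x":0,"y":0.001,"z":0,"ax":0,"ay":0,"az":0}
    - {"hand":0,"x":0,"y":0.002,"z":0,"ax":0,"ay":0,"az":0}
    - {"hand":0,"x":0,"y":0.003,"z":0,"ax":0,"ay":0,"az":0}
    - {"hand":0,"x":0,"y":0.003,"z":0,"ax":0,"ay":0,"az":0}

```text
t: 4.4
tool_pos: [0.4698, -0.2712, 0.233]
orientation: [-0.0, 3.141, -0.001]
force: [0.1, -3.3, -0.4]
opening: 0.0006
gripper_force: 1.9
```

Run:
```python
from h import *
s=read_state(); print(s["tool_pos"],s["force"],s["wrist_torque"])
im,_=read_camera("top"); im2,_=read_camera("scene"); a=cv2.resize(im[145:245,180:290],None,fx=4,fy=4); b=cv2.resize(im2[130:230,210:300],None,fx=4,fy=4); cv2.imwrite("pics/p3.png",np.hstack([a,b]))
```

```text
[ 0.46983862 -0.27116627  0.23296596] [ 0.11755364 -3.29675912 -0.38572515] [-0.61490856 -0.00924347  0.00761275]
```

View pics/p3.png

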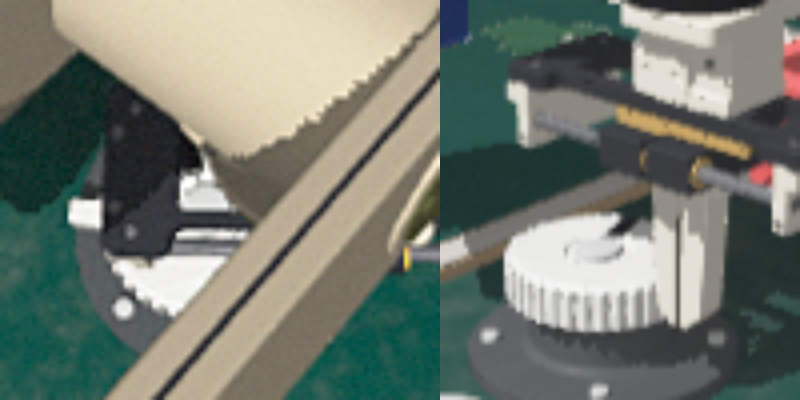

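The top view is blocked by the arm, but the scene view shows the cap and the bar at composite (625,228). Contact is made with 3.3 N at about 2 mm of give, so the tip half-width is about 13 mm. Now I generate the rolling path.

```bash
cat > path.py <<'E'
import numpy as np, json
def orbit(rho=.047,hx=.0075,hy=.013,step=.008,N=140):
    P=[]
    for k,(cx,cy) in zip(range(-90,270,90),((hx,-hy),(hx,hy),(-hx,hy),(-hx,-hy))):
        for a in np.radians(np.linspace(k,k+90,200)): P.append((cx+rho*np.cos(a),cy+rho*np.sin(a)))
    P=np.array(P+P+P+P[:1]); s=np.r_[0,np.cumsum(np.hypot(*np.diff(P,axis=0).T))]
    # start at bottom face, x=-0.0013
    s0=-hx-.0013; q=s0+step*np.arange(N+1)
    q=np.where(q<0,q+s[-1]/3,q); 
    return np.c_[np.interp(q,s,P[:,0]),np.interp(q,s,P[:,1])]
if __name__=="__main__":
    W=orbit()+[.4712,-.2094]; W[0]=[.4699,-.2712]; np.save("W.npy",W)
    for k in range(0,32,8):
        d=W[k+1:k+9]-W[k]; print(k,[(round(-a,4),round(b,4)) for a,b in d])
E
cat >> h.py <<'E'
def bar(name="scene",c=(.4712,-.2094)):
    im,_=read_camera(name); c=np.array(c); g=np.linspace(-.05,.05,201); X,Y=np.meshgrid(g,g,indexing="ij")
    uv=np.array([proj(name,[c[0]+x,c[1]+y,.066]) for x,y in zip(X.ravel(),Y.ravel())],np.float32).reshape(201,201,2)
    t=cv2.remap(im,uv,None,cv2.INTER_LINEAR); t=t[::-1,::-1]  # up=+x, left=+y
    r=np.hypot(X,Y)[::-1,::-1]; dark=(t.max(2)<100)&(r>.019)&(r<.046)
    n,l,st,ce=cv2.connectedComponentsWithStats(dark.astype(np.uint8)); out=[]
    for i in range(1,n):
        if st[i,4]>150:
            x,y=(100-ce[i][1])*.0005,(100-ce[i][0])*.0005; out.append((round(np.degrees(np.arctan2(y,x)),1),round(np.hypot(x,y),4),int(st[i,4])))
    return out,t
E
python3 path.py
python3 - <<'E'
from h import *
o,t=bar(); print(o)
E
```

```text
0 [(np.float64(-0.008), np.float64(0.0018)), (np.float64(-0.016), np.float64(0.0024)), (np.float64(-0.0237), np.float64(0.0042)), (np.float64(-0.0311), np.float64(0.0074)), (np.float64(-0.0378), np.float64(0.0118)), (np.float64(-0.0436), np.float64(0.0172)), (np.float64(-0.0485), np.float64(0.0236)), (np.float64(-0.0522), np.float64(0.0307))]
8 [(np.float64(-0.0024), np.float64(0.0076)), (np.float64(-0.0036), np.float64(0.0155)), (np.float64(-0.0036), np.float64(0.0235)), (np.float64(-0.0036), np.float64(0.0315)), (np.float64(-0.0036), np.float64(0.0395)), (np.float64(-0.0035), np.float64(0.0475)), (np.float64(-0.0023), np.float64(0.0554)), (np.float64(0.0003), np.float64(0.063))]
16 [(np.float64(0.0038), np.float64(0.007)), (np.float64(0.0088), np.float64(0.0133)), (np.float64(0.0147), np.float64(0.0186)), (np.float64(0.0215), np.float64(0.0229)), (np.float64(0.0288), np.float64(0.026)), (np.float64(0.0366), np.float64(0.0277)), (np.float64(0.0446), np.float64(0.0282)), (np.float64(0.0526), np.float64(0.0282))]
24 [(np.float64(0.008), np.float64(-0.0001)), (np.float64(0.0159), np.float64(-0.0012)), (np.float64(0.0235), np.float64(-0.0036)), (np.float64(0.0306), np.float64(-0.0073)), (np.float64(0.037), np.float64(-0.0121)), (np.float64(0.0424), np.float64(-0.018)), (np.float64(0.0468), np.float64(-0.0247)), (np.float64(0.05), np.float64(-0.032))]
[(np.float64(22.8), np.float64(0.0353), 810)]
```

>>> carry_out:
  targets:
    - {"hand":0,"x":-0.008,"y":0.0018,"z":0,"ax":0,"ay":0,"az":0}
    - {"hand":0,"x":-0.016,"y":0.0024,"z":0,"ax":0,"ay":0,"az":0}
    - {"hand":0,"x":-0.0237,"y":0.0042,"z":0,"ax":0,"ay":0,"az":0}
    - {"hand":0,"x":-0.0311,"y":0.0074,"z":0,"ax":0,"ay":0,"az":0}
    - {"hand":0,"x":-0.0378,"y":0.0118,"z":0,"ax":0,"ay":0,"az":0}
    - {"hand":0,"x":-0.0436,"y":0.0172,"z":0,"ax":0,"ay":0,"az":0}
    - {"hand":0,"x":-0.0485,"y":0.0236,"z":0,"ax":0,"ay":0,"az":0}
    - {"hand":0,"x":-0.0522,"y":0.0307,"z":0,"ax":0,"ay":0,"az":0}

```text
t: 5.55
tool_pos: [0.5228, -0.2397, 0.2331]
orientation: [-0.0, 3.14, -0.0]
force: [4.3, -3.6, -0.8]
opening: 0.0005
gripper_force: 2.2
```

Run:
```python
from h import *
s=read_state(); print(s["t"],s["tool_pos"],s["force"])
o,t=bar(); print(o); cv2.imwrite("pics/r1.png",np.hstack([cv2.resize(t,(400,400)),cv2.resize(read_camera("scene")[0][130:230,210:310],(400,400))]))
```

```text
5.55 [ 0.52281297 -0.23971137  0.23305013] [ 4.2517217  -3.59667272 -0.80421303]
[(np.float64(94.1), np.float64(0.0363), 409)]
```

View pics/r1.png

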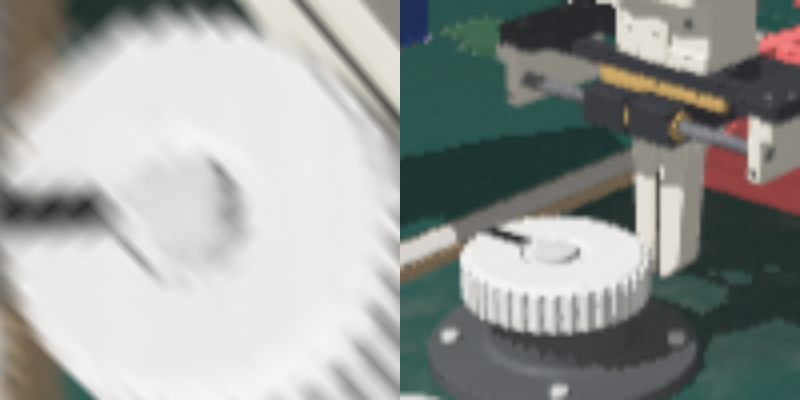

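The bar has gone from about 20° to about 92° (rectified bar at (50,208), cap centre near (188,205)). The cap rolls without slip and sits just past the first pointer passage. I continue.

>>> carry_out:
  targets:
    - {"hand":0,"x":-0.0024,"y":0.0076,"z":0,"ax":0,"ay":0,"az":0}
    - {"hand":0,"x":-0.0036,"y":0.0155,"z":0,"ax":0,"ay":0,"az":0}
    - {"hand":0,"x":-0.0036,"y":0.0235,"z":0,"ax":0,"ay":0,"az":0}
    - {"hand":0,"x":-0.0036,"y":0.0315,"z":0,"ax":0,"ay":0,"az":0}
    - {"hand":0,"x":-0.0036,"y":0.0395,"z":0,"ax":0,"ay":0,"az":0}
    - {"hand":0,"x":-0.0035,"y":0.0475,"z":0,"ax":0,"ay":0,"az":0}
    - {"hand":0,"x":-0.0023,"y":0.0554,"z":0,"ax":0,"ay":0,"az":0}
    - {"hand":0,"x":0.0003,"y":0.063,"z":0,"ax":0,"ay":0,"az":0}

```text
t: 6.65
tool_pos: [0.5225, -0.1758, 0.233]
orientation: [-0.001, 3.14, 0.002]
force: [5.8, 1.1, 0.0]
opening: 0.0004
gripper_force: 2.5
```

```bash
cat > chk.py <<'E'
from h import *
import sys
s=read_state(); f=s["force"]; c=np.array([.4712,-.2094])-f[:2]/1500
print(s["t"],s["tool_pos"].round(4),f.round(1),"bar",[tuple(map(float,o)) for o in bar(c=c)[0]])
W=np.load("W.npy")
for k in map(int,sys.argv[1:]):
    d=W[k+1:k+9]-W[k]; print(k,W[k].round(4),[(float(round(-a,4)),float(round(b,4))) for a,b in d])
E
python3 chk.py
```

```text
6.65 [ 0.5225 -0.1758  0.233 ] [5.8 1.1 0. ] bar [(170.0, 0.0309, 487.0)]
```

>>> carry_out:
  targets:
    - {"hand":0,"x":0.0038,"y":0.007,"z":0,"ax":0,"ay":0,"az":0}
    - {"hand":0,"x":0.0088,"y":0.0133,"z":0,"ax":0,"ay":0,"az":0}
    - {"hand":0,"x":0.0147,"y":0.0186,"z":0,"ax":0,"ay":0,"az":0}
    - {"hand":0,"x":0.0215,"y":0.0229,"z":0,"ax":0,"ay":0,"az":0}
    - {"hand":0,"x":0.0288,"y":0.026,"z":0,"ax":0,"ay":0,"az":0}
    - {"hand":0,"x":0.0366,"y":0.0277,"z":0,"ax":0,"ay":0,"az":0}
    - {"hand":0,"x":0.0446,"y":0.0282,"z":0,"ax":0,"ay":0,"az":0}
    - {"hand":0,"x":0.0526,"y":0.0282,"z":0,"ax":0,"ay":0,"az":0}

```text
t: 7.7
tool_pos: [0.4685, -0.1474, 0.2323]
orientation: [0.001, -3.14, -0.005]
force: [1.9, 5.8, 2.2]
opening: 0.0002
gripper_force: 3.2
```

```bash
python3 chk.py 32 40 48 56
```

```text
7.7 [ 0.4685 -0.1474  0.2323] [1.9 5.8 2.2] bar [(-105.4, 0.0315, 593.0)]
32 [ 0.4192 -0.1814] [(0.0019, -0.0078), (0.0025, -0.0157), (0.0025, -0.0237), (0.0025, -0.0317), (0.0025, -0.0397), (0.002, -0.0477), (0.0002, -0.0555), (-0.0029, -0.0629)]
40 [ 0.4221 -0.2442] [(-0.0043, -0.0067), (-0.0097, -0.0126), (-0.016, -0.0176), (-0.023, -0.0213), (-0.0306, -0.0238), (-0.0385, -0.0251), (-0.0465, -0.0252), (-0.0545, -0.0252)]
48 [ 0.4766 -0.2694] [(-0.008, 0.0004), (-0.0158, 0.002), (-0.0232, 0.005), (-0.03, 0.0092), (-0.036, 0.0145), (-0.041, 0.0207), (-0.0449, 0.0277), (-0.0476, 0.0352)]
56 [ 0.5242 -0.2342] [(-0.0013, 0.0079), (-0.0015, 0.0159), (-0.0015, 0.0239), (-0.0015, 0.0319), (-0.0015, 0.0399), (-0.0004, 0.0478), (0.0019, 0.0554), (0.0055, 0.0626)]
```

>>> carry_out:
  targets:
    - {"hand":0,"x":0.008,"y":-0.0001,"z":0,"ax":0,"ay":0,"az":0}
    - {"hand":0,"x":0.0159,"y":-0.0012,"z":0,"ax":0,"ay":0,"az":0}
    - {"hand":0,"x":0.0235,"y":-0.0036,"z":0,"ax":0,"ay":0,"az":0}
    - {"hand":0,"x":0.0306,"y":-0.0073,"z":0,"ax":0,"ay":0,"az":0}
    - {"hand":0,"x":0.037,"y":-0.0121,"z":0,"ax":0,"ay":0,"az":0}
    - {"hand":0,"x":0.0424,"y":-0.018,"z":0,"ax":0,"ay":0,"az":0}
    - {"hand":0,"x":0.0468,"y":-0.0247,"z":0,"ax":0,"ay":0,"az":0}
    - {"hand":0,"x":0.05,"y":-0.032,"z":0,"ax":0,"ay":0,"az":0}

```text
t: 8.75
tool_pos: [0.4186, -0.1816, 0.2325]
orientation: [-0.0, -3.141, -0.0]
force: [-2.8, 2.4, -1.1]
opening: 0.0005
gripper_force: 1.6
```

```bash
python3 chk.py 64 72
```

```text
8.75 [ 0.4186 -0.1816  0.2325] [-2.8  2.4 -1.1] bar [(-26.3, 0.0338, 1233.0)]
64 [ 0.5187 -0.1717] [(0.0048, 0.0064), (0.0106, 0.0119), (0.0172, 0.0164), (0.0245, 0.0196), (0.0322, 0.0216), (0.0402, 0.0223), (0.0482, 0.0223), (0.0562, 0.0222)]
72 [ 0.4625 -0.1494] [(0.0079, -0.0009), (0.0156, -0.0031), (0.0228, -0.0066), (0.0293, -0.0113), (0.0349, -0.0169), (0.0395, -0.0235), (0.0429, -0.0307), (0.045, -0.0384)]
```

>>> carry_out:
  targets:
    - {"hand":0,"x":0.0012,"y":-0.0078,"z":0,"ax":0,"ay":0,"az":0}
    - {"hand":0,"x":0.0015,"y":-0.0157,"z":0,"ax":0,"ay":0,"az":0}
    - {"hand":0,"x":0.0015,"y":-0.0237,"z":0,"ax":0,"ay":0,"az":0}
    - {"hand":0,"x":0.0015,"y":-0.0317,"z":0,"ax":0,"ay":0,"az":0}
    - {"hand":0,"x":0.0015,"y":-0.0397,"z":0,"ax":0,"ay":0,"az":0}
    - {"hand":0,"x":0.001,"y":-0.0477,"z":0,"ax":0,"ay":0,"az":0}
    - {"hand":0,"x":-0.0005,"y":-0.0555,"z":0,"ax":0,"ay":0,"az":0}
    - {"hand":0,"x":-0.0032,"y":-0.0629,"z":0,"ax":0,"ay":0,"az":0}

```text
t: 9.8
tool_pos: [0.4223, -0.2447, 0.2327]
orientation: [0.0, 3.142, -0.001]
force: [-3.5, -0.1, -1.7]
opening: 0.001
gripper_force: 1.3
```

```bash
python3 chk.py
```

```text
9.8 [ 0.4223 -0.2447  0.2327] [-3.5 -0.1 -1.7] bar []
```

>>> carry_out:
  targets:
    - {"hand":0,"x":-0.0045,"y":-0.0062,"z":0,"ax":0,"ay":0,"az":0}
    - {"hand":0,"x":-0.0097,"y":-0.0118,"z":0,"ax":0,"ay":0,"az":0}
    - {"hand":0,"x":-0.016,"y":-0.0168,"z":0,"ax":0,"ay":0,"az":0}
    - {"hand":0,"x":-0.023,"y":-0.0205,"z":0,"ax":0,"ay":0,"az":0}
    - {"hand":0,"x":-0.0304,"y":-0.023,"z":0,"ax":0,"ay":0,"az":0}
    - {"hand":0,"x":-0.0382,"y":-0.0243,"z":0,"ax":0,"ay":0,"az":0}
    - {"hand":0,"x":-0.0462,"y":-0.0246,"z":0,"ax":0,"ay":0,"az":0}
    - {"hand":0,"x":-0.0542,"y":-0.0248,"z":0,"ax":0,"ay":0,"az":0}

```text
t: 10.85
tool_pos: [0.4775, -0.2694, 0.2333]
orientation: [-0.0, 3.14, -0.003]
force: [-1.4, -5.0, -2.0]
opening: 0.0005
gripper_force: 2.9
```

```bash
python3 chk.py
```

```text
10.85 [ 0.4775 -0.2694  0.2333] [-1.4 -5.  -2. ] bar [(116.4, 0.0342, 331.0)]
```

>>> carry_out:
  targets:
    - {"hand":0,"x":-0.008,"y":0.0004,"z":0,"ax":0,"ay":0,"az":0}
    - {"hand":0,"x":-0.0158,"y":0.002,"z":0,"ax":0,"ay":0,"az":0}
    - {"hand":0,"x":-0.0232,"y":0.005,"z":0,"ax":0,"ay":0,"az":0}
    - {"hand":0,"x":-0.03,"y":0.0092,"z":0,"ax":0,"ay":0,"az":0}
    - {"hand":0,"x":-0.036,"y":0.0145,"z":0,"ax":0,"ay":0,"az":0}
    - {"hand":0,"x":-0.041,"y":0.0207,"z":0,"ax":0,"ay":0,"az":0}
    - {"hand":0,"x":-0.0449,"y":0.0277,"z":0,"ax":0,"ay":0,"az":0}
    - {"hand":0,"x":-0.0476,"y":0.0352,"z":0,"ax":0,"ay":0,"az":0}

```text
t: 11.9
tool_pos: [0.5251, -0.2331, 0.2335]
orientation: [-0.001, 3.139, -0.001]
force: [4.4, -3.4, -0.0]
opening: 0.0005
gripper_force: 2.7
```

>>> carry_out:
  targets:
    - {"hand":0,"x":-0.0013,"y":0.0079,"z":0,"ax":0,"ay":0,"az":0}
    - {"hand":0,"x":-0.0015,"y":0.0159,"z":0,"ax":0,"ay":0,"az":0}
    - {"hand":0,"x":-0.0015,"y":0.0239,"z":0,"ax":0,"ay":0,"az":0}
    - {"hand":0,"x":-0.0015,"y":0.0319,"z":0,"ax":0,"ay":0,"az":0}
    - {"hand":0,"x":-0.0015,"y":0.0399,"z":0,"ax":0,"ay":0,"az":0}
    - {"hand":0,"x":-0.0004,"y":0.0478,"z":0,"ax":0,"ay":0,"az":0}
    - {"hand":0,"x":0.0019,"y":0.0554,"z":0,"ax":0,"ay":0,"az":0}
    - {"hand":0,"x":0.0055,"y":0.0626,"z":0,"ax":0,"ay":0,"az":0}

```text
t: 12.9
tool_pos: [0.5194, -0.1697, 0.2333]
orientation: [-0.001, 3.139, 0.002]
force: [4.1, 1.7, 1.6]
opening: 0.0005
gripper_force: 2.1
```

```bash
python3 chk.py
```

```text
12.9 [ 0.5194 -0.1697  0.2333] [4.1 1.7 1.6] bar [(-75.8, 0.0324, 457.0)]
```

>>> carry_out:
  targets:
    - {"hand":0,"x":0.0048,"y":0.0064,"z":0,"ax":0,"ay":0,"az":0}
    - {"hand":0,"x":0.0106,"y":0.0119,"z":0,"ax":0,"ay":0,"az":0}
    - {"hand":0,"x":0.0172,"y":0.0164,"z":0,"ax":0,"ay":0,"az":0}
    - {"hand":0,"x":0.0245,"y":0.0196,"z":0,"ax":0,"ay":0,"az":0}
    - {"hand":0,"x":0.0322,"y":0.0216,"z":0,"ax":0,"ay":0,"az":0}
    - {"hand":0,"x":0.0402,"y":0.0223,"z":0,"ax":0,"ay":0,"az":0}
    - {"hand":0,"x":0.0482,"y":0.0223,"z":0,"ax":0,"ay":0,"az":0}
    - {"hand":0,"x":0.0562,"y":0.0222,"z":0,"ax":0,"ay":0,"az":0}

```text
t: 13.95
tool_pos: [0.462, -0.1474, 0.2326]
orientation: [0.001, -3.141, -0.004]
force: [1.1, 5.7, 2.0]
opening: 0.0006
gripper_force: 3.0
```

```bash
python3 chk.py
```

```text
13.95 [ 0.462  -0.1474  0.2326] [1.1 5.7 2. ] bar [(0.9, 0.0346, 769.0)]
```

>>> carry_out:
  targets:
    - {"hand":0,"x":0.0079,"y":-0.0009,"z":0,"ax":0,"ay":0,"az":0}
    - {"hand":0,"x":0.0156,"y":-0.0031,"z":0,"ax":0,"ay":0,"az":0}
    - {"hand":0,"x":0.0227,"y":-0.0066,"z":0,"ax":0,"ay":0,"az":0}
    - {"hand":0,"x":0.029,"y":-0.0113,"z":0,"ax":0,"ay":0,"az":0}
    - {"hand":0,"x":0.0344,"y":-0.0169,"z":0,"ax":0,"ay":0,"az":0}
    - {"hand":0,"x":0.0388,"y":-0.0235,"z":0,"ax":0,"ay":0,"az":0}
    - {"hand":0,"x":0.0388,"y":-0.0235,"z":0,"ax":0,"ay":0,"az":0}

```text
t: 14.88
tool_pos: [0.423, -0.1728, 0.2325]
orientation: [-0.001, -3.141, 0.0]
force: [-3.0, 2.0, 0.6]
opening: 0.0005
gripper_force: 2.1
```

```bash
python3 chk.py
```

```text
14.875 [ 0.423  -0.1728  0.2325] [-3.   2.   0.6] bar [(59.2, 0.0338, 1089.0)]
```

>>> carry_out:
  targets:
    - {"hand":0,"x":0.0037,"y":-0.0072,"z":0,"ax":0,"ay":0,"az":0}
    - {"hand":0,"x":0.0056,"y":-0.0149,"z":0,"ax":0,"ay":0,"az":0}
    - {"hand":0,"x":0.0056,"y":-0.0149,"z":0,"ax":0,"ay":0,"az":0}
    - {"hand":0,"x":0.0256,"y":-0.011,"z":0,"ax":0,"ay":0,"az":0}
    - {"hand":0,"x":0.0256,"y":-0.011,"z":0,"ax":0,"ay":0,"az":0}

```text
t: 15.55
tool_pos: [0.3979, -0.1834, 0.233]
orientation: [0.0, 3.14, -0.002]
force: [-0.2, 0.1, 0.0]
opening: 0.0002
gripper_force: 0.0
```

```bash
python3 chk.py
python3 - <<'E'
from h import *
im=read_camera("top")[0]; im2=read_camera("scene")[0]
cv2.imwrite("pics/f1.png",np.hstack([cv2.resize(im[145:245,185:285],(400,400)),cv2.resize(im2[150:250,200:300],(400,400))]))
E
```

```text
15.55 [ 0.3979 -0.1834  0.233 ] [-0.2  0.1  0. ] bar [(77.3, 0.0333, 1108.0)]
```

View pics/f1.png

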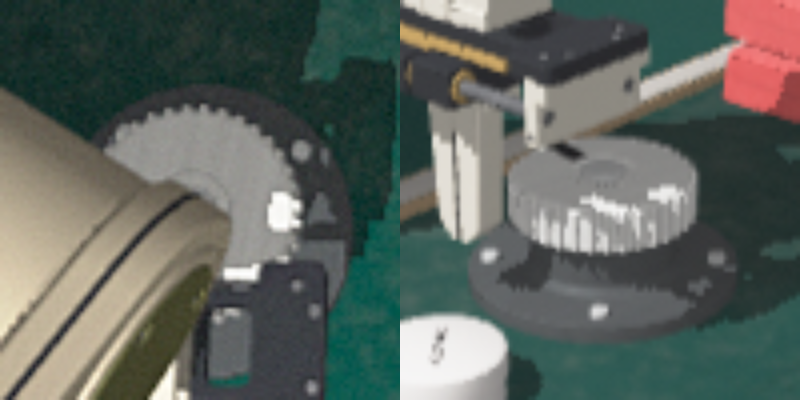

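The scene view shows the bar just short of the pointer, at about 77°, but the top view is covered by the arm. I clear the arm to look.

>>> carry_out:
  targets:
    - {"hand":0,"x":0.01,"y":0,"z":-0.04,"ax":0,"ay":0,"az":0}
    - {"hand":0,"x":0.01,"y":0.03,"z":-0.08,"ax":0,"ay":0,"az":0}
    - {"hand":0,"x":0,"y":0.09,"z":-0.08,"ax":0,"ay":0,"az":0}
    - {"hand":0,"x":0,"y":0.15,"z":-0.08,"ax":0,"ay":0,"az":0}
    - {"hand":0,"x":0,"y":0.21,"z":-0.08,"ax":0,"ay":0,"az":0}
    - {"hand":0,"x":0,"y":0.27,"z":-0.08,"ax":0,"ay":0,"az":0}
    - {"hand":0,"x":0,"y":0.3,"z":-0.08,"ax":0,"ay":0,"az":0}
    - {"hand":0,"x":0,"y":0.3,"z":-0.08,"ax":0,"ay":0,"az":0}

```text
t: 16.7
tool_pos: [0.3982, 0.1187, 0.3131]
orientation: [-0.007, 3.141, 0.001]
force: [0.8, -0.2, 0.2]
opening: 0.0008
gripper_force: 0.0
```

```bash
python3 chk.py
python3 - <<'E'
from h import *
import h
print("top now",bar("top")[0])
im=read_camera("top")[0]; cv2.imwrite("pics/f2.png",cv2.resize(im[145:245,185:285],(500,500),interpolation=cv2.INTER_CUBIC))
for n in("top","scene"):
    I=cv2.imread(f"pics/{n}0.png"); h.read_camera=lambda *_:(I,0); print("start",n,bar(n)[0])
E
```

```text
16.7 [0.3982 0.1187 0.3131] [ 0.8 -0.2  0.2] bar [(76.0, 0.0355, 606.0)]
top now [(np.float64(77.8), np.float64(0.0341), 756)]
start top [(np.float64(19.3), np.float64(0.0345), 751)]
start scene [(np.float64(19.5), np.float64(0.0361), 606)]
```

View pics/f2.png

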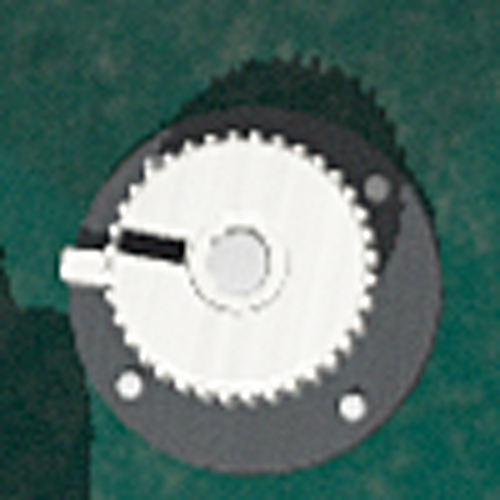

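The top view shows the bar at crop (152,245) and the pointer at (85,266), with the bar still a few degrees short. Next I refine the angle difference.

```bash
cat > fine.py <<'E'
from h import *
def rect(im,z,c=np.array([.4712,-.2094]),h=.08,m=.0005):
    g=np.arange(h,-h,-m); X,Y=np.meshgrid(g,g,indexing="ij")
    uv=np.array([proj("top",[c[0]+x,c[1]+y,z]) for x,y in zip(X.ravel(),Y.ravel())],np.float32).reshape(*X.shape,2)
    return cv2.remap(im,uv,None,cv2.INTER_CUBIC),X+c[0],Y+c[1]
im=np.mean([read_camera("top")[0] for _ in range(4)],0).astype(np.uint8)
t,X,Y=rect(im,.066); rr=np.hypot(X-.4712,Y+.2094)
w=((t.min(2)>125)*255).astype(np.uint8); w=cv2.morphologyEx(w,cv2.MORPH_OPEN,np.ones((35,35),np.uint8))
k=max(cv2.findContours(w,cv2.RETR_EXTERNAL,cv2.CHAIN_APPROX_NONE)[0],key=cv2.contourArea)[:,0]
P=np.array([(X[v,u],Y[v,u]) for u,v in k]); 
for _ in range(5):
    A=np.c_[2*P,np.ones(len(P))]; s=np.linalg.lstsq(A,(P**2).sum(1),rcond=None)[0]; c=s[:2]; R0=np.sqrt(s[2]+c@c); e=abs(np.hypot(*(P-c).T)-R0); P=P[e<2*np.median(e)+1e-4]
print("cap fit",c,R0)
d=(t.max(2)<110)&(np.hypot(X-c[0],Y-c[1])<.046)&(np.hypot(X-c[0],Y-c[1])>.019)
n,l,st,ce=cv2.connectedComponentsWithStats(d.astype(np.uint8)); i=1+np.argmax(st[1:,4]); Q=np.c_[X[l==i],Y[l==i]]
b=Q.mean(0); (cc,sz,an)=cv2.minAreaRect((Q*1e4).astype(np.float32)); v=np.linalg.svd(Q-b,full_matrices=False)[2][0]; v*=np.sign(v[1])
print("bar",b,np.hypot(*(b-c)),"ang from axis",np.degrees(np.arctan2(*(b-c)[::-1])),"PCA",np.degrees(np.arctan2(v[1],v[0])))
t,X,Y=rect(im,.028); r=np.hypot(X-c[0],Y-c[1]); g=(t.min(2)>150)&(r>.058)&(r<.072)&(Y>c[1]+.05)&(abs(X-c[0])<.02)
Q=np.c_[X[g],Y[g]]; b=Q.mean(0); print("ptr",b,np.hypot(*(b-c)),np.degrees(np.arctan2(*(b-c)[::-1])),"widths x",Q[:,0].min(),Q[:,0].max())
E
python3 fine.py
```

```text
cap fit [ 0.47117225 -0.20877295] 0.04896896718133173
bar [ 0.47848285 -0.17593528] 0.03364160079361784 ang from axis 77.44902716430244 PCA 80.15133678160102
ptr [ 0.47689548 -0.14433355] 0.06469305810025305 84.9245540800771 widths x 0.46969999999999995 0.49069999999999997
```

>>> carry_out:
  targets:
    - {"hand":0,"x":0.01,"y":-0.06,"z":0,"ax":0,"ay":0,"az":0}
    - {"hand":0,"x":0.01,"y":-0.12,"z":0,"ax":0,"ay":0,"az":0}
    - {"hand":0,"x":0.01,"y":-0.18,"z":0,"ax":0,"ay":0,"az":0}
    - {"hand":0,"x":0.01,"y":-0.24,"z":0,"ax":0,"ay":0,"az":0}
    - {"hand":0,"x":0.01,"y":-0.295,"z":0,"ax":0,"ay":0,"az":0}
    - {"hand":0,"x":0.01,"y":-0.3217,"z":0.03,"ax":0,"ay":0,"az":0}
    - {"hand":0,"x":0.005,"y":-0.3217,"z":0.07,"ax":0,"ay":0,"az":0}
    - {"hand":0,"x":0,"y":-0.3217,"z":0.08,"ax":0,"ay":0,"az":0}

```text
t: 18.05
tool_pos: [0.3965, -0.205, 0.2302]
orientation: [-0.003, -3.137, -0.004]
force: [-1.0, 1.3, -0.7]
opening: 0.0007
gripper_force: 0.0
```

>>> carry_out:
  targets:
    - {"hand":0,"x":0,"y":0,"z":0,"ax":0,"ay":0,"az":0}
    - {"hand":0,"x":-0.01,"y":0,"z":0,"ax":0,"ay":0,"az":0}
    - {"hand":0,"x":-0.015,"y":0,"z":0,"ax":0,"ay":0,"az":0}
    - {"hand":0,"x":-0.019,"y":0,"z":0,"ax":0,"ay":0,"az":0}
    - {"hand":0,"x":-0.019,"y":0,"z":0,"ax":0,"ay":0,"az":0}
    - {"hand":0,"x":-0.019,"y":0,"z":0,"ax":0,"ay":0,"az":0}

```text
t: 18.8
tool_pos: [0.4169, -0.2049, 0.2331]
orientation: [0.001, -3.14, 0.001]
force: [-6.2, -0.3, 4.7]
opening: 0.0004
gripper_force: 2.9
```

```bash
python3 chk.py
```

```text
18.8 [ 0.4169 -0.2049  0.2331] [-6.2 -0.3  4.7] bar [(79.3, 0.0324, 838.0)]
```

>>> carry_out:
  targets:
    - {"hand":0,"x":0,"y":-0.003,"z":0,"ax":0,"ay":0,"az":0}
    - {"hand":0,"x":0,"y":-0.005,"z":0,"ax":0,"ay":0,"az":0}
    - {"hand":0,"x":0,"y":-0.007,"z":0,"ax":0,"ay":0,"az":0}
    - {"hand":0,"x":0,"y":-0.007,"z":0,"ax":0,"ay":0,"az":0}
    - {"hand":0,"x":0.008,"y":-0.007,"z":0,"ax":0,"ay":0,"az":0}
    - {"hand":0,"x":0.025,"y":-0.007,"z":0,"ax":0,"ay":0,"az":0}
    - {"hand":0,"x":0.025,"y":-0.007,"z":-0.03,"ax":0,"ay":0,"az":0}
    - {"hand":0,"x":0.025,"y":-0.007,"z":-0.08,"ax":0,"ay":0,"az":0}

```text
t: 19.85
tool_pos: [0.3909, -0.2113, 0.312]
orientation: [0.0, -3.139, -0.003]
force: [0.8, -0.2, -0.0]
opening: 0.001
gripper_force: 0.0
```

>>> carry_out:
  targets:
    - {"hand":0,"x":0,"y":0.05,"z":-0.01,"ax":0,"ay":0,"az":0}
    - {"hand":0,"x":0,"y":0.11,"z":-0.01,"ax":0,"ay":0,"az":0}
    - {"hand":0,"x":0,"y":0.17,"z":-0.01,"ax":0,"ay":0,"az":0}
    - {"hand":0,"x":0,"y":0.23,"z":-0.01,"ax":0,"ay":0,"az":0}
    - {"hand":0,"x":0,"y":0.29,"z":-0.01,"ax":0,"ay":0,"az":0}
    - {"hand":0,"x":0,"y":0.33,"z":-0.01,"ax":0,"ay":0,"az":0}
    - {"hand":0,"x":0,"y":0.33,"z":-0.01,"ax":0,"ay":0,"az":0}

```text
t: 20.72
tool_pos: [0.3915, 0.1203, 0.323]
orientation: [-0.008, 3.141, 0.001]
force: [0.2, -0.4, -0.9]
opening: 0.0001
gripper_force: 0.0
```

```bash
python3 chk.py; python3 fine.py
python3 - <<'E'
from h import *
im=read_camera("top")[0]; cv2.imwrite("pics/f3.png",cv2.resize(im[145:295,185:375],None,fx=4,fy=4,interpolation=cv2.INTER_CUBIC))
E
```

```text
20.725 [0.3915 0.1203 0.323 ] [ 0.2 -0.4 -0.9] bar [(83.2, 0.0348, 531.0)]
cap fit [ 0.47127304 -0.20906231] 0.0489279868643072
bar [ 0.47455775 -0.17570281] 0.03352082872758815 ang from axis 84.37654680670967 PCA 86.42157452236326
ptr [ 0.47704442 -0.14479586] 0.06452508005339619 84.8683809360343 widths x 0.46969999999999995 0.48819999999999997
```

View pics/f3.png

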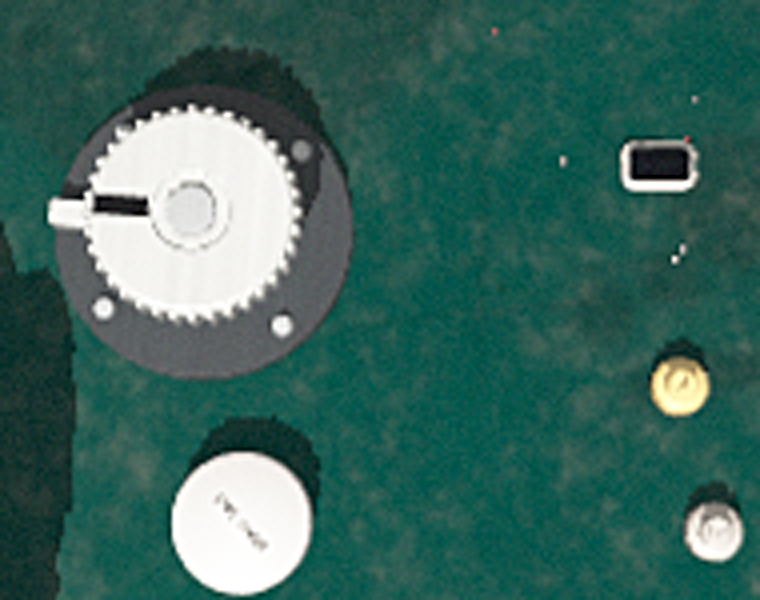

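The bar, at (120,205), now lies in line with the pointer, at (68,212), once camera height is allowed for: 84.4–86.4° against about 85–86°. The tin, plug and module are where they were.

```bash
python3 -c "
from plant import robot
print(robot.close_job())"
```

```text
the job is handed in; nothing more can be done
None
```

The cap was turned anticlockwise to the pointer and then two more full turns, stopping with the bar within about 1–2° of it. The job was handed in at about 21 s, with the arm clear and the tin, plug and module unmoved in the final picture.

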